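Close a filter cartridge in the ratchet clamp and release it

TASK

The filter cartridge lying in the bench clamp still has its blue cap standing proud. Pump the clamp's red trigger until the jaw has pushed the cap fully home, going gently so that the cartridge is not crushed, then hold down the yellow release so that the jaw springs all the way back. Leave the closed cartridge in the clamp, do not push the cartridge or the jaw with the gripper, and do not disturb the other things on the bench.

Things in the scene. Friction and masses are not known exactly. Their poses are not given: they have to be found in the camera images.
- clamp: Bench ratchet clamp bolted down. Base 345 x 94 x 12 mm; black housing with orange stripe, 130 x 44 mm, top 66 mm up; orange grip post 16 mm thick, top 128 mm up; grey anvil 72 mm high. Origin on the counter under the housing; +x the way the jaw advances, z up. At x: release -54 mm, grip post -15, trigger hinge +30 (64 mm up), jaw plate from +75 when back, anvil face +195.
- trigger_angle (a joint): Red trigger paddle, 10 mm thick, 26 mm wide, upper end 129 mm up. 0 at rest, leaning 0.15 rad towards the jaw; grows to a stop at 0.56 rad as it is pushed in clamp -x, to the grip post (65 mm over both at rest). Springs back. 1 rad drives the jaw about 33 mm, only while going in; 0.3 rad gains one ratchet tooth (7 mm), 0.5 rad nearly always two.
- trigger_front (a point): On the trigger's front (facing the jaw), 46 mm from its hinge; at rest at clamp x 42 mm, 109 mm up; moves with it. A push here takes 4 to 8 N while the jaw runs free, 8 to 12 N while the cap goes in, then rises 2 to 3 N per mm of finger motion once the cap is home. 14 to 16 N surely seats it; over 21 N crushes the cartridge. The trigger's own stop, 25 mm in, feels hard too.
- release_top (a point): Centre of the top of the yellow release button, 26 x 30 mm, 78 mm up, at the housing's rear. Press straight down, 8 mm travel: 5 mm or more, with 4 to 15 N depending on the load, frees the pawls and the jaw springs back while the button is held down (under 1 s). Let go too early, the jaw catches on a tooth.
- jaw_travel (a joint): How far the moving jaw has advanced, m: 0 fully back, grows towards the anvil, at most 0.062; starts at 0 to 0.014. Held by 7 mm ratchet teeth: when the trigger is let go it drops back to the last tooth passed (up to 7 mm).
- jaw: The moving jaw: toothed steel bar (20 mm wide, top 45 mm above the counter) running through the housing, with a grey plate 12 x 50 x 50 mm (top 66 mm above the counter) at its front, carrying the sprung pad. Origin at the clamp's origin when fully back, axes as the clamp's.
- pad: Black rubber pad 6 x 40 x 36 mm on springs (5 N per mm, 9 mm of give, then solid) in front of the jaw plate; it presses on the cap. Origin as the jaw's; its face is 103 mm ahead of it in x.
- cartridge: White filter cartridge with a teal band, 40 mm along the clamp x 44 mm wide x 40 mm high, loose in the nest between two rails, up to 10 mm short of the anvil, against which the jaw first slides it. Origin under the centre of its white body; its x points to the anvil, z up.
- cap_gap (a joint): How far the cartridge's blue cap (8 mm thick plate, 42 x 36 mm, on the side facing the jaw) stands proud of the white body, m: 0 is home and flush, starts at 0.006 to 0.012. It slides in stiffly (4.5 N at the cap) and stays where it is left.
- nest (a point): Point on the nest floor (14 mm above the counter), mid-width, at the foot of the anvil's face; axes as the clamp's. A cartridge touching the anvil has its origin 20 mm from here in -x.
- spare: Bystander: a closed white cartridge with a green cap, 48 x 44 x 40 mm, standing beside the clamp. Origin under its centre.
- cup: Bystander: clear plastic cup, 60 mm wide, 60 mm high, beside the clamp. Origin under its centre.
- reagent: Bystander: amber bottle, 60 mm wide, 150 mm high. Origin under its centre.
- jar: Bystander: white jar with a blue lid, 64 mm wide, 90 mm high. Origin under its centre.
- tip_box: Bystander: blue pipette tip box with a clear lid, 122 x 87 x 66 mm. Origin under its centre.
- timer: Bystander: white timer with a grey display, 65 x 60 x 23 mm. Origin under its centre.
Mind the look-alikes: they are no part of the job. What is shaped like the cartridge but orange is not meant.

How it is judged:
On the way, in this order (a step that is already met when the one before it is completed fails the run):
1. the jaw has pushed the cap fully home (value of joint cap_gap below 0.001 m and value of joint jaw_travel above 0.02 m), for 0.2 s.
2. the release has let the jaw spring all the way back (value of joint jaw_travel below 0.003 m), for 0.2 s.
At the end, for the whole second after the job is handed in: The cap is home (within 1 mm), the jaw is fully back (within 3 mm), and the cartridge rests upright and still in its nest between the rails (within 14 mm of the anvil) (value of joint cap_gap below 0.001 m and value of joint jaw_travel below 0.003 m and x of cartridge in the frame of nest above -0.034 m and y of cartridge in the frame of nest between -0.006 and 0.006 m and z of cartridge in the frame of nest below 0.004 m and angle between cartridge's own z axis and vertical below 0.1 rad and linear speed of cartridge below 0.02 m/s); the robot touches nothing.
It fails at once if the cartridge is squeezed with more than 20 N (crushed) (contact force between pad and cartridge above 20 N).
It fails at once if the robot pushes the cartridge or its cap itself (contact force between the arm and cartridge above 1 N).
It fails at once if the fingers push the cartridge or its cap (contact force between the fingers and cartridge above 1 N).
It fails at once if the robot pushes the jaw itself instead of using the trigger (contact force between any of the fingers, the arm and jaw above 2 N).
It fails at once if a bystander is disturbed (distance of any of spare, cup, reagent, jar, tip_box, timer from where it was at the start of the episode above 0.02 m).
It also fails if it takes over 48 s, if anything falls off the work surface, if the arm or the gripper's body presses on something with over 40 N, if the wrist force passes 120 N, or if a joint passes its speed limit or range.

ROBOT

A 7-joint arm with a two-finger parallel gripper is mounted at the origin on the work surface. World frame = base frame: x ahead of the robot, y to its left, z up, the work surface at z = 0. Lengths are in m, angles in rad, forces in N, time in s.
With the tool pointing down it reaches from about 0.4 to 0.85 m from the base axis. Payload 10.4 kg.
Tool frame: the origin (TCP) lies midway between the tips of the shut fingers; the grasp point (between the pads) lies 19 mm behind it; z points along the fingers, y is the line along which they close (so a half turn about z gives the same grasp; the last joint's range is limited). The gripper opens to 85 mm and grips with 20 to 120 N. Pads are 22 mm wide; open, the fingers measure 114 mm over their backs; the gripper's body (76 mm by 85 mm) begins 54 mm behind the grasp point. The pads swing forward as they close: fully open they stand 13 mm farther back than shut.
Start: joints at [1.218, 0.332, -0.065, 1.46, 0.022, 1.35, -0.088], TCP at [0.202, -0.591, 0.231] pointing down, gripper open.
Joint ranges: [-2.6, 2.6], [-0.5, 2.12], [-1.47, 1.34], [0.16, 2.42], [-1.27, 4.41], [0.06, 2.06], [-2.6, 2.6]. Speed limits (rad/s): [2.22, 2.22, 2.79, 2.79, 3.14, 3.14, 3.14].

INTERFACE

Orientations are given as a rotation vector (axis times angle).
In Python, from plant import arm gives the robot as it stands. Calls block until the motion is done:
- arm.goto(position, orientation): joint-space move of the TCP to a pose.
- arm.move_straight(position, frame=None, max_speed=0.15): straight line of the TCP; frame=None keeps the orientation; max_speed is the mean speed in m/s.
- arm.goto_joints(angles): joint-space move.
- arm.let_go() and arm.grab(grip_force=None): open the fingers fully, or close them until they stop; grip_force is the grip in N (None keeps the last).
- arm.hold(seconds).
- arm.ik(position, orientation): joint angles nearest the present ones, or None.
- arm.observe(): the state.
- arm.snapshot(name): name is "scene" or "top" or "wrist"; returns a dict with "image" (480x640x3 uint8, red, green, blue), "K" (3x3 intrinsics, pixels), "k1" (the pictures are not rectified: a ray, as slopes to the right and down, at radius r is drawn at 1 + k1 r^2 times it, then the intrinsics apply), "xyz" and "attitude" of the camera in the world. Camera axes: x right, y up, looking along -z (the intrinsics and any distortion apply to the point x, -y, -z); pixel columns grow to the right and rows downward; lengths in m; the calibration is good to about 2 mm. A picture is of the moment at which its call begins. There is no depth.
A pose or a line that the arm cannot do raises arm.MotionError and nothing moves.
- arm.sign_off(): hands the job in; it is judged then, once.
Trained networks look in a picture, given as the dict that the camera call returned (one of the last four; its "shot" number tells which), for a name from the list of things; names that differ only in an ending like _2 or _b are one class to them, and where a whole thing is asked for, a point or a joint stands for the part that bears it (a point fixed in the world has none). Each returns a list of dicts, best first, with "conf" (0 to 1); they miss things now and then, are a little off and sometimes report something else, mostly with a low value. They report only what shows in the picture. A call takes as long as a camera call. They do not tell look-alikes from the thing itself.
- arm.look_for(target, picture): "box" ([centre column, centre row, width, height] in pixels, round what is visible of it).
- arm.silhouettes(target, picture): "pixels" (480x640 bool, what is visible of it) and "box" ([centre column, centre row, width, height] in pixels, round what is visible of it).
- arm.landmark_of(target, picture): "position" ([row, column] in pixels: a listed point, or the origin of a listed thing).
The state is a dict: "clock": time; "q": joint angles; "qvel": joint speeds; "joint_torque": joint torques, N m; "tool_pos": TCP position; "orientation": TCP orientation; "force": force on the tool from outside, world axes, zero at the start; "torque": the same for the moment, N m; "finger_gap": opening from 0.0 (shut) to 1.0 (fully open); "finger_force": force on a finger pad.
Only numpy, scipy, OpenCV 4.12 (cv2) and the standard library are available. Lean on these libraries where they do the work, as an engineer would, in place of code of your own. Each camera call takes 0.05 s, during which the arm holds its last target. There are 200 camera calls.

## Working session

There is one attempt and no reset: what is moved stays moved. The work goes in short steps, each a Python script; the robot and the scene stay as the last script left them, time stands still between calls to the robot, and variables do not carry over. Pictures are saved under pics/ and viewed, at most 10 in all, crops included, and the job is handed in when it is done.

```bash
mkdir -p pics; ls; cat > h.py <<'E'
import numpy as np, cv2
from plant import arm
from scipy.spatial.transform import Rotation as R
def att(p):
    a=np.array(p["attitude"],float)
    if a.shape==(3,3): return a
    return R.from_rotvec(a).as_matrix() if a.size==3 else R.from_quat(a).as_matrix()
def ray(p,row,col):
    K=np.array(p["K"]); d=np.array([(col-K[0,2])/K[0,0],(row-K[1,2])/K[1,1]]); s=d.copy()
    for _ in range(20): s=d/(1+p["k1"]*(s@s))
    v=att(p)@np.array([s[0],-s[1],-1]); return np.array(p["xyz"]),v/np.linalg.norm(v)
def atz(p,row,col,z):
    o,v=ray(p,row,col); return o+v*(z-o[2])/v[2]
def tri(rays):
    A=sum(np.eye(3)-np.outer(v,v) for o,v in rays); b=sum((np.eye(3)-np.outer(v,v))@o for o,v in rays)
    return np.linalg.solve(A,b)
def proj(p,X):
    c=att(p).T@(np.array(X)-p["xyz"]); s=np.array([c[0],-c[1]])/-c[2]; s=s*(1+p["k1"]*(s@s)); K=np.array(p["K"])
    return K[1,1]*s[1]+K[1,2],K[0,0]*s[0]+K[0,2]
def save(p,n): cv2.imwrite("pics/"+n,p["image"][:,:,::-1])
E
python3 - <<'E'
from h import *
np.set_printoptions(precision=4,suppress=True)
P={n:arm.snapshot(n) for n in("scene","top")}
for n in P: save(P[n],n+".png"); print(n,P[n]["xyz"],P[n]["attitude"],P[n]["k1"])
for t in ["release_top","trigger_front","nest","clamp","cartridge","spare","cup","reagent","jar","tip_box","timer","jaw"]:
    rs=[]
    for n in P:
        L=arm.landmark_of(t,P[n])
        print(t,n,[(np.round(l["position"],1),round(l["conf"],2)) for l in L[:3]])
        if L: rs.append(ray(P[n],*L[0]["position"]))
    if len(rs)==2: print("   tri",tri(rs))
print({k:v for k,v in arm.observe().items()})
E
```

```text
pics
scene [ 1.0569 -0.7139  0.899 ] [0.7916 0.267  0.6103] -0.07106169612379892
top [ 0.2969 -0.0312  1.2878] [ 0.1615 -0.1299 -1.544 ] -0.09029195230574384
release_top scene [(array([253.1, 287.2]), 0.62)]
release_top top [(array([250.8, 353.3]), 0.69)]
   tri [ 0.5045 -0.0901  0.0703]
trigger_front scene [(array([221.4, 319.4]), 0.75)]
trigger_front top [(array([241.3, 312.3]), 0.49)]
   tri [0.5202 0.0114 0.1029]
nest scene [(array([223.2, 363.5]), 0.96)]
nest top [(array([232.4, 258. ]), 0.94)]
   tri [0.5564 0.1573 0.0139]
clamp scene [(array([262.5, 307.5]), 0.61)]
clamp top [(array([252.2, 328.5]), 0.64)]
   tri [ 0.5129 -0.0278 -0.0067]
cartridge scene [(array([209. , 397.7]), 0.89), (array([227.8, 352.1]), 0.76), (array([223.8, 317.5]), 0.29)]
cartridge top [(array([223.2, 217.5]), 0.87), (array([233.5, 272.2]), 0.56), (array([249.9, 327.6]), 0.22)]
   tri [ 0.5867  0.274  -0.0028]
spare scene [(array([255.8, 389.3]), 0.73)]
spare top [(array([196.6, 275.6]), 0.83), (array([212.3, 161.6]), 0.17)]
   tri [ 0.6612  0.1168 -0.009 ]
cup scene [(array([272., 361.]), 0.87)]
cup t
[... 536 characters left out ...]
5. , 148.7]), 0.67), (array([391. , 210.4]), 0.54)]
timer top [(array([312.2, 465.7]), 0.89), (array([208.7, 159.7]), 0.66)]
   tri [ 0.3592 -0.3884  0.0004]
jaw scene []
jaw top []
{'clock': 1.3, 'q': array([ 1.2184,  0.3322, -0.0647,  1.4601,  0.0216,  1.3499, -0.0885]), 'qvel': array([ 0.0005, -0.0003, -0.0017,  0.0002,  0.0007,  0.0017, -0.0004]), 'joint_torque': array([ -0.0003, -62.5253,   0.0489, -39.1834,   0.0165,   0.0019,
         0.    ]), 'tool_pos': array([ 0.2024, -0.5913,  0.2313]), 'orientation': array([ 3.0989,  0.5157, -0.    ]), 'force': array([-0.1291, -0.3157, -0.4054]), 'torque': array([ 0.0059, -0.0546,  0.0282]), 'finger_force': 0.0, 'finger_gap': 0.9977859113994656}
```

View pics/scene.png

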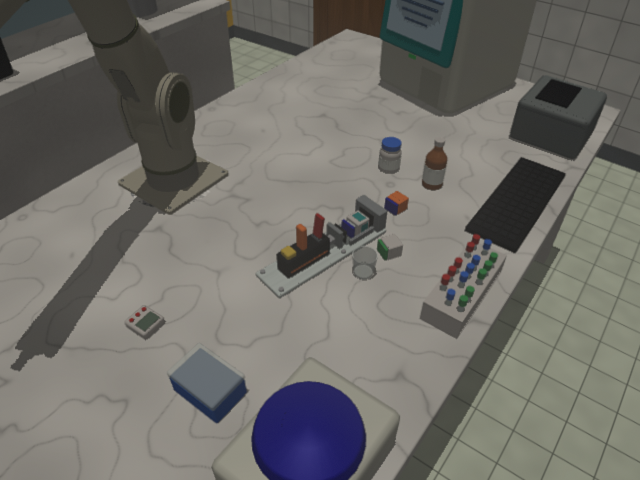

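View pics/top.png

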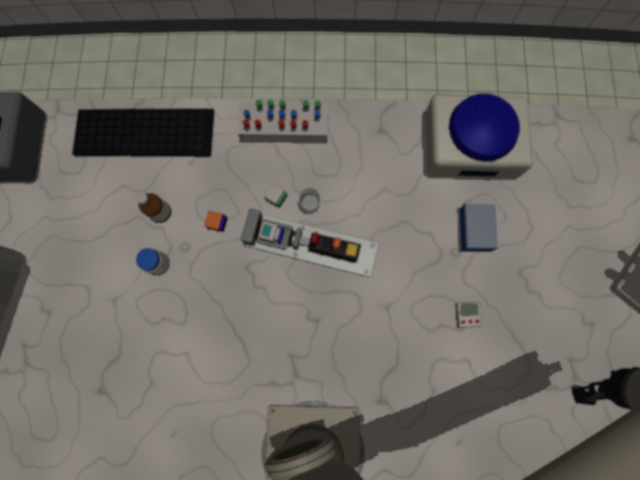

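```bash
cat >> h.py <<'E'
from scipy.optimize import least_squares
PTS={"release_top":(-.054,0,.078),"trigger_front":(.042,0,.109),"nest":(.195,0,.014),"clamp":(0,0,0)}
def c2w(c,X):
    x,y,a=c; X=np.array(X); return np.array([x+np.cos(a)*X[0]-np.sin(a)*X[1],y+np.sin(a)*X[0]+np.cos(a)*X[1],X[2]])
def fit(obs,c0=(.515,-.036,1.364)):   # obs: (picture, name,(row,col),conf)
    f=lambda c:np.concatenate([(np.array(proj(p,c2w(c,PTS[n])))-rc)*w for p,n,rc,w in obs])
    r=least_squares(f,c0,loss="soft_l1"); return r.x,r.fun.reshape(-1,2)
def ori(c,t):   # tool tilted by t about clamp y: points down and to clamp -x; tool y across the clamp
    a=c[2]; z=np.array([-np.sin(t)*np.cos(a),-np.sin(t)*np.sin(a),-np.cos(t)]); y=np.array([np.sin(a),-np.cos(a),0])
    best=None
    for s in (1,-1):
        M=np.column_stack([np.cross(s*y,z),s*y,z]); yield R.from_matrix(M).as_rotvec()
E
python3 - <<'E'
from h import *
np.set_printoptions(precision=4,suppress=True)
obs=[]
def add(n):
    p=arm.snapshot(n)
    for t in PTS:
        L=arm.landmark_of(t,p)
        if L: obs.append((p,t,np.array(L[0]["position"]),L[0]["conf"]))
    return p
add("scene");add("top")
c,r=fit(obs);print(c);print(r)
q0=arm.observe()["q"]
for t in(0,.25,.4):
  for o in ori(c,t):
    print(t,o,[arm.ik(c2w(c,X),o) for X in((.09,0,.23),(.03,0,.105),(-.056,0,.075))])
E
```

```text
[ 0.517  -0.0329  1.3565]
[[-1.3527 -0.7261]
 [-1.8051  2.1587]
 [ 0.8803 -0.272 ]
 [ 0.1363 -2.0637]
 [ 0.5826  0.1587]
 [-2.632  -0.3396]
 [ 0.3495 -1.2825]
 [-1.419   1.1545]]
0 [ 2.4463  1.9711 -0.    ] [array([ 0.6288,  0.2629, -0.9445,  1.6532,  0.2181,  1.3374, -0.5645]), array([ 0.62  ,  0.3253, -0.8031,  1.8434,  0.2634,  1.0828, -0.4962]), array([ 0.6501,  0.3056, -0.6404,  1.9018,  0.2149,  1.0026, -0.2989])]
0 [ 1.9711 -2.4463  0.    ] [array([ 0.8268,  0.3786, -1.2355,  1.6461,  0.3636,  1.3784,  2.4695]), array([ 0.93  ,  0.5238, -1.2352,  1.8317,  0.5365,  1.1783,  2.4458]), array([ 1.1012,  0.5574, -1.2361,  1.8837,  0.5853,  1.1301,  2.5712])]
0.25 [ 2.3133  1.864  -0.2907] [array([ 0.5417,  0.4221, -1.0997,  1.5827,  0.5524,  1.5563, -0.8312]), array([ 0.5795,  0.4647, -0.9816,  1.7868,  0.6141,  1.2994, -0.8252]), array([ 0.5702,  0.3719, -0.7484,  1.8793,  0.5357,  1.1416, -0.6348])]
0.25 [ 1.8434 -2.2877  0.2316] [array([ 0.619 ,  0.4966, -1.2404,  1.5798,  0.6332,  1.6011,  2.2536]), array([ 0.741 ,  0.6195, -1.2414,  1.7807,  0.7847,  1.4087,  2.2032]), array([ 0.9223,  0.6164, -1.2405,  1.8653,  0.8299,  1.3212,  2.311 ])]
0.4 [ 2.2241  1.7921 -0.4508] [array([ 0.4764,  0.5502, -1.1888,  1.5416,  0.7416,  1.7303, -0.9654]), array([ 0.5483,  0.5992, -1.0943,  1.7475,  0.8131,  1.4893, -0.9918]), array([ 0.5301,  0.4502, -0.8233,  1.8571,  0.7126,  1.2752, -0.8097])]
0.4 [ 1.762  -2.1868  0.3572] [array([ 0.502 ,  0.5835, -1.2435,  1.5405,  0.7748,  1.754 ,  2.1542]), array([ 0.6306,  0.7049, -1.2451,  1.7443,  0.9157,  1.5737,  2.0882]), array([ 0.8137,  0.6901, -1.2438,  1.8458,  0.9663,  1.4752,  2.1784])]
```

```bash
python3 - <<'E'
from h import *
np.set_printoptions(precision=4,suppress=True)
c=[.517,-.0329,1.3565]
o=next(ori(c,.4))
arm.grab(20)
arm.goto(c2w(c,(.10,0,.24)),o)
obs=[]
for n in("scene","top","wrist"):
    p=arm.snapshot(n)
    if n=="wrist": save(p,"w1.png")
    for t in PTS:
        L=arm.landmark_of(t,p)
        if L: obs.append((p,t,np.array(L[0]["position"]),L[0]["conf"])); print(n,t,L[0]["position"],L[0]["conf"],proj(p,c2w(c,PTS[t])))
print(fit(obs)); s=arm.observe(); print(s["clock"],s["tool_pos"],s["orientation"],o,s["force"],s["finger_gap"])
E
```

```text
scene release_top [253.3, 289.6] 0.67 (np.float64(249.99494580710513), np.float64(287.293816813725))
scene trigger_front [221.8, 319.3] 0.55 (np.float64(221.3993895599171), np.float64(319.4086148939767))
scene nest [223.7, 365.3] 0.85 (np.float64(223.48390970509067), np.float64(363.9676588913711))
scene clamp [260.5, 306.1] 0.94 (np.float64(262.80194835003107), np.float64(305.98468897013805))
top release_top [250.3, 351.0] 0.56 (np.float64(248.92268501113753), np.float64(350.7763893368417))
top trigger_front [239.6, 312.0] 0.44 (np.float64(237.72109626272209), np.float64(312.8770387538081))
top clamp [250.6, 327.8] 0.66 (np.float64(249.22949163629536), np.float64(329.4729677327761))
wrist trigger_front [223.5, 318.3] 0.67 (np.float64(222.25151780057786), np.float64(319.379750800923))
wrist clamp [189.7, 316.8] 0.61 (np.float64(188.43484187920563), np.float64(319.4741346893825))
(array([ 0.515 , -0.0326,  1.3335]), array([[-2.7143, -2.1561],
       [-0.3326, -0.117 ],
       [ 0.2527, -0.5822],
       [ 1.7565, -0.6304],
       [-0.0688, -0.2732],
       [-0.6465,  0.3587],
       [-0.4239,  1.0096],
       [-0.7748, -0.1302],
       [-0.7323,  0.523 ]]))
5.95 [0.5383 0.0648 0.24  ] [ 2.2241  1.7922 -0.4509] [ 2.2241  1.7921 -0.4508] [0.6134 0.2958 0.4002] 0.0028601595851825024
```

View pics/w1.png

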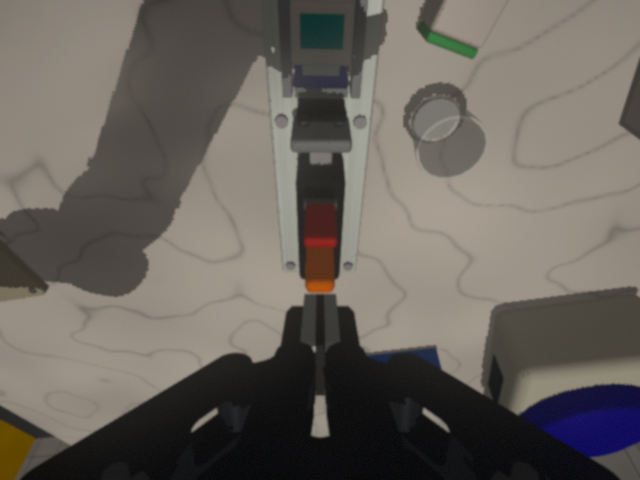

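```bash
cat >> h.py <<'E'
C=[.517,-.0329,1.3565]; O=next(ori(C,.4)); U=c2w([0,0,C[2]],(1,0,0)); Z=.104
def st():
    s=arm.observe(); d=s["tool_pos"]-np.array([C[0],C[1],0]); return s["clock"],d@U,s["force"]
def stroke(x0,xend,flim,step=.0015,v=.05):
    f0=np.mean([st()[2] for _ in range(3)],0); x=x0; log=[]
    while x>xend:
        x-=step; arm.move_straight(c2w(C,(x,0,Z)),max_speed=v); t,xa,f=st(); F=(f-f0)@U
        log.append((t,x*1e3,xa*1e3,F,(f-f0)[2]))
        if F>flim: break
    return x,np.array(log)
E
python3 - <<'E'
from h import *
np.set_printoptions(precision=1,suppress=True)
arm.goto(c2w(C,(.078,0,.15)),O)
arm.move_straight(c2w(C,(.078,0,Z)),max_speed=.1)
arm.move_straight(c2w(C,(.062,0,Z)),max_speed=.1); print(st())
x,l=stroke(.062,.030,14.5); print(l)
E
```

```text
(7.325, np.float64(0.061512506623878416), array([ 1.1, -0.1, -0.2]))
[[ 7.6 60.5 60.8 -0.5  0.4]
 [ 7.8 59.  59.  -0.6 -0.4]
 [ 8.1 57.5 57.4  0.6 -0.2]
 [ 8.3 56.  55.9  0.1  0.7]
 [ 8.6 54.5 54.4 -0.4 -0.4]
 [ 8.8 53.  52.9  0.1  0.3]
 [ 9.1 51.5 51.4 -0.5  0.3]
 [ 9.3 50.  50.   0.4  0.1]
 [ 9.6 48.5 48.9  2.8  1.3]
 [ 9.8 47.  47.5  4.6  3.1]
 [10.1 45.5 46.   5.1  3.8]
 [10.3 44.  44.6  5.7  3.6]
 [10.6 42.5 43.1  4.8  3.9]
 [10.8 41.  41.6  4.5  4.1]
 [11.1 39.5 40.3  5.7  5.1]
 [11.3 38.  38.6  5.5  4.6]
 [11.6 36.5 36.8  4.6  4.5]
 [11.8 35.  35.2  5.8  5.5]
 [12.1 33.5 33.7  4.9  4.8]
 [12.3 32.  32.3  4.5  4.6]
 [12.6 30.5 30.8  5.2  3. ]
 [12.8 29.  29.4  5.6  0.9]]
```

```bash
cat >> h.py <<'E'
def pump(xend=.0245,flim=14.5,xs=.051):
    arm.move_straight(c2w(C,(xs+.003,0,Z)),max_speed=.12); arm.hold(.1)
    f0=np.mean([st()[2] for _ in range(3)],0); x=xs+.003; log=[]; F=0
    while x>xend+1e-4:
        x=max(xend,x-(.003 if F<7.3 else .002 if F<9.3 else .001)); arm.move_straight(c2w(C,(x,0,Z)),max_speed=.04); t,xa,f=st(); F=(f-f0)@U
        log.append((t,x*1e3,xa*1e3,F,(f-f0)[2]))
        if F>flim: break
    return x,np.array(log)
E
python3 - <<'E'
from h import *
np.set_printoptions(precision=1,suppress=True)
arm.move_straight(c2w(C,(.0265,0,Z)),max_speed=.05);print(st())
arm.move_straight(c2w(C,(.0245,0,Z)),max_speed=.05);print(st())
x,l=pump(); print(l)
p=arm.snapshot("wrist"); save(p,"w2.png")
E
```

```text
(13.075, np.float64(0.02639322453755494), array([ 1.1,  4.1, -0.9]))
(13.325, np.float64(0.024615821721001425), array([ 1.1,  4.6, -0.8]))
[[14.1 51.  50.2  0.6 -0.7]
 [14.3 48.  48.3  3.4 -0.2]
 [14.6 45.  45.8  6.2  2.4]
 [14.8 42.  42.8  7.   3.4]
 [15.1 39.  39.8  6.3  3.9]
 [15.3 36.  36.6  5.1  3.7]
 [15.6 33.  33.4  5.4  3.6]
 [15.8 30.  30.3  6.5  2.5]
 [16.1 27.  27.4  6.  -1.1]
 [16.3 24.5 25.1  6.8 -2.4]]
```

View pics/w2.png

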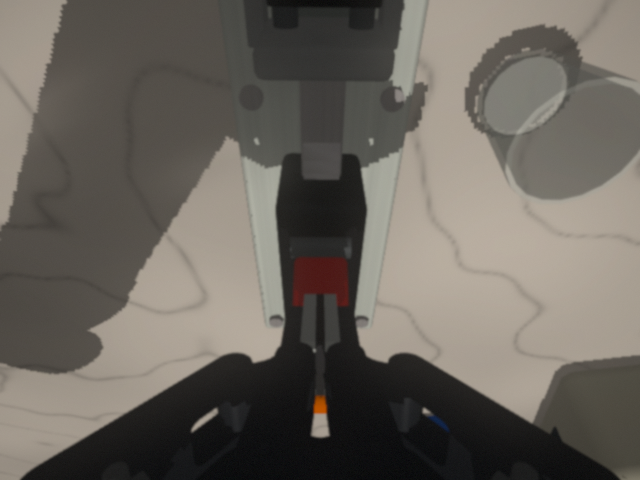

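The fingertips are centred on the red trigger at about (320,285). The jaw plate has moved well ahead, to around row 40 on the bar, so the pumping works.

```bash
python3 - <<'E'
from h import *
np.set_printoptions(precision=1,suppress=True)
x,l=pump(); print(l)
E
```

```text
[[17.1 51.  50.2  0.4  0.5]
 [17.4 48.  48.4  3.7  0.8]
 [17.6 45.  45.9  6.1  3.1]
 [17.9 42.  43.8  9.5  5.1]
 [18.1 41.  43.2 10.1  5.7]
 [18.4 40.  42.5 10.6  5.9]
 [18.6 39.  41.4 10.   7.4]
 [18.9 38.  40.3 10.   8.3]
 [19.1 37.  39.4 10.6  7.7]
 [19.4 36.  38.6 10.6  7.4]
 [19.6 35.  37.1  7.8  7.8]
 [19.9 33.  34.8  8.   7.5]
 [20.1 31.  33.1  9.7  6.6]
 [20.4 30.  32.4  9.4  5.9]
 [20.6 29.  31.   8.3  4.1]
 [20.9 27.  29.4 10.1  4.1]
 [21.1 26.  28.9 11.8  3.6]
 [21.4 25.  28.4 13.9  2.7]
 [21.6 24.5 28.  14.3  2. ]]
```

```bash
python3 - <<'E'
from h import *
np.set_printoptions(precision=4,suppress=True)
f0=np.array([1.1,-.1,-.2])
for x in (.0241,.0237): 
    arm.move_straight(c2w(C,(x,0,Z)),max_speed=.04); t,xa,f=st(); print(t,xa,(f)@U,f)
    if (f@U)>15: break
arm.hold(.35); t,xa,f=st(); print(t,xa,(f)@U)
arm.move_straight(c2w(C,(.062,0,Z)),max_speed=.1); print(st())
arm.hold(.1)
for n in("scene","wrist"):
    p=arm.snapshot(n); 
    save(p,n+"3.png")
    if n=="scene": cv2.imwrite("pics/crop3.png",cv2.resize(p["image"][180:300,250:410,::-1],None,fx=5,fy=5,interpolation=cv2.INTER_CUBIC))
E
```

```text
21.875 0.02768996426314017 13.101975523829177 [ 2.1075 12.95    1.9964]
22.125 0.02748764477647465 14.588814051292621 [ 1.9152 14.5135 -0.0417]
22.475 0.027466730100975018 14.6211629127537
(23.0083, np.float64(0.06133724302314408), array([0.0145, 0.0074, 0.4094]))
```

View pics/crop3.png

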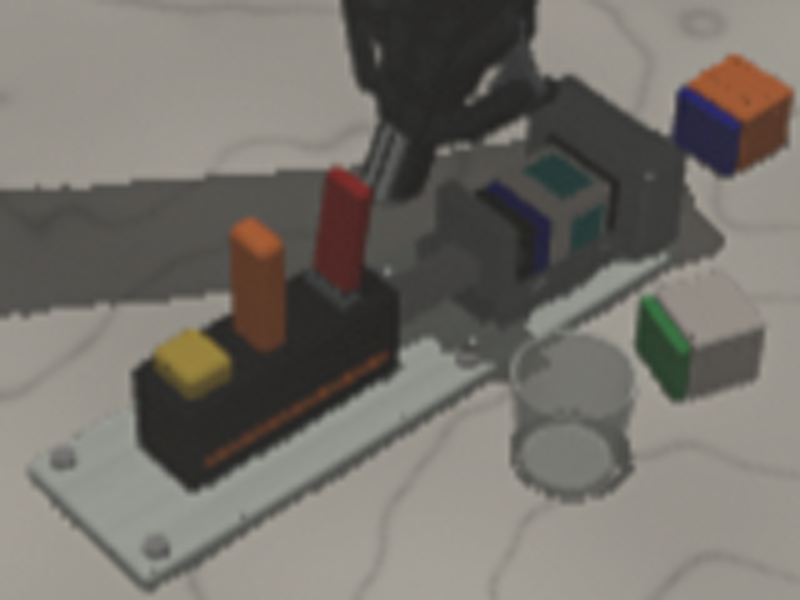

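View pics/wrist3.png

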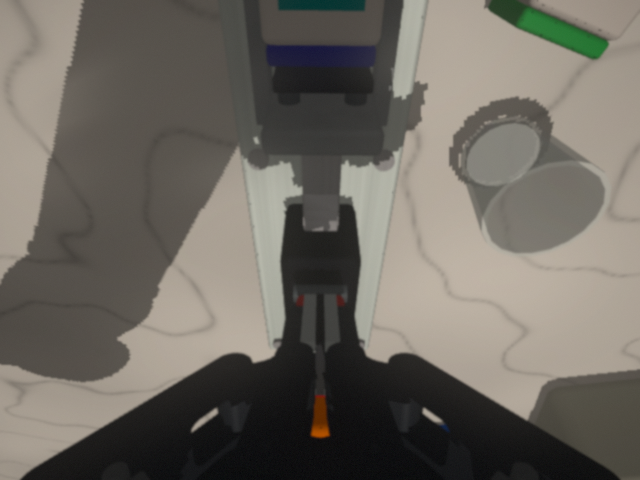

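In both views the blue cap sits flush on the white body: (520,220) in the crop and (320,55) in the wrist view. Its visible thickness is about 8 mm, and the push ended at 14.6 N after a steady rise. Next is the release.

```bash
python3 - <<'E'
from h import *
np.set_printoptions(precision=4,suppress=True)
o=next(ori(C,-.12)); X=-.056
assert arm.ik(c2w(C,(X,0,.07)),o) is not None
arm.move_straight(c2w(C,(.065,0,.2)),max_speed=.2)
arm.goto(c2w(C,(X,0,.2)),o)
arm.move_straight(c2w(C,(X,0,.09)),max_speed=.12); arm.hold(.1)
f0=st()[2]; z=.088; zc=None
while z>.062:
    z-=.002; arm.move_straight(c2w(C,(X,0,z)),max_speed=.05); s=arm.observe(); F=s["force"][2]-f0[2]
    print(round(s["clock"],2),round(z,4),round(s["tool_pos"][2],4),round(F,1))
    if F>2 and zc is None: zc=s["tool_pos"][2]
    if F>18 or (zc and zc-s["tool_pos"][2]>.0063): break
arm.hold(1.3)
p=arm.snapshot("scene"); cv2.imwrite("pics/crop4.png",cv2.resize(p["image"][180:300,250:410,::-1],None,fx=5,fy=5,interpolation=cv2.INTER_CUBIC))
print(arm.observe()["clock"],arm.observe()["tool_pos"],arm.observe()["force"]-f0)
E
```

```text
26.32 0.086 0.0859 -0.8
26.57 0.084 0.0839 -0.1
26.82 0.082 0.0819 0.2
27.07 0.08 0.0799 0.0
27.32 0.078 0.0782 2.0
27.57 0.076 0.0761 3.1
27.82 0.074 0.0742 3.7
28.07 0.072 0.0722 5.2
28.32 0.07 0.0707 10.9
29.6667 [ 0.5054 -0.0876  0.0707] [-2.7857 -1.7619 11.6953]
```

View pics/crop4.png

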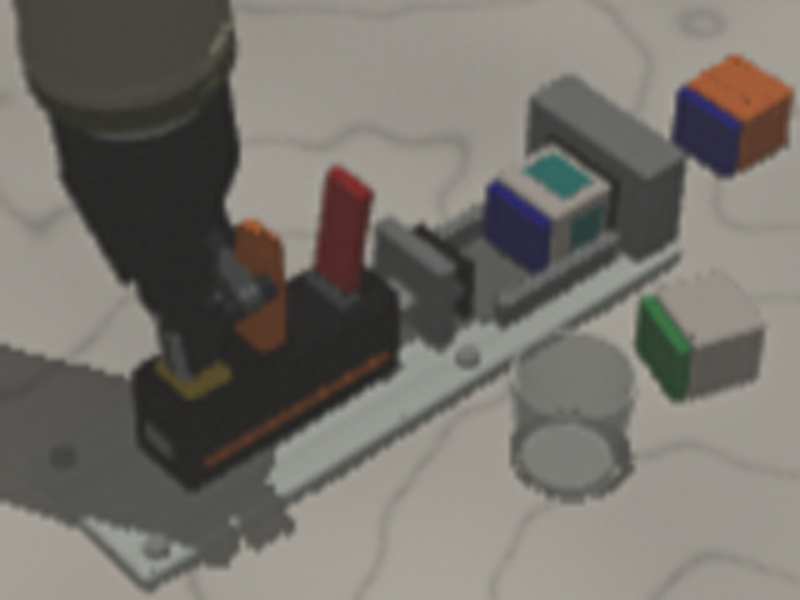

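The jaw plate is back by the housing at (415,280). The cap is flush on the cartridge at (520,220), the cartridge is against the anvil, and the neighbours haven't moved. I'll lift off and check from above.

```bash
python3 - <<'E'
from h import *
arm.hold(.3)
arm.move_straight(c2w(C,(-.056,0,.2)),max_speed=.15)
arm.goto(c2w(C,(.10,0,.24)),O)
p=arm.snapshot("wrist")
cv2.imwrite("pics/w5.png",cv2.resize(p["image"][0:300,200:440,::-1],None,fx=2,fy=2,interpolation=cv2.INTER_CUBIC))
for X in((.075,0,.066),(.087,0,.066),(.147,0,.05),(.155,0,.054),(.195,0,.072)): 
    r,c=proj(p,c2w(C,X)); print(X,round((c-200)*2),round(r*2))
print(st())
E
```

```text
(0.075, 0, 0.066) 238 315
(0.087, 0, 0.066) 238 289
(0.147, 0, 0.05) 238 118
(0.155, 0, 0.054) 238 98
(0.195, 0, 0.072) 237 -28
(32.15, np.float64(0.09833973882553915), array([ 0.03027821, -0.32321562, -0.81644787]))
```

View pics/w5.png

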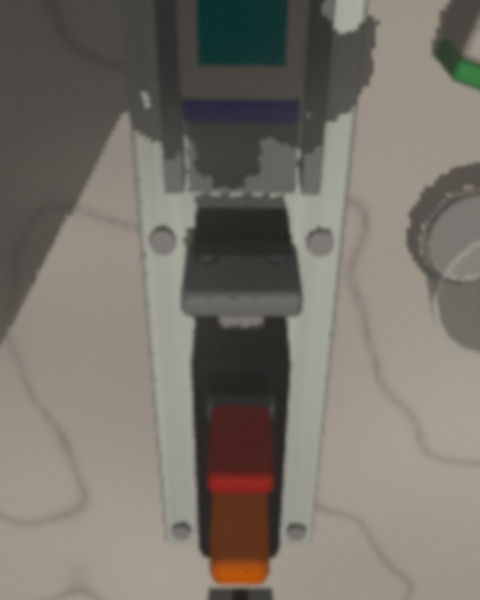

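The plate's top face spans rows 291–316, and I predicted 289–315 for fully back. The cap spans rows 100–122, against a predicted 98–118 for home at the anvil. Both checks pass, so I'm handing the job in.

```bash
python3 -c "
from h import *
print(arm.sign_off())"
```

```text
the job is handed in; nothing more can be done
None
```

I handed the job in at about 32 s: the cap is pushed home (peak push 14.6 N), the jaw has sprung fully back, and the closed cartridge is in the clamp against the anvil; the interface returned no verdict.

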